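# Offer the swing arm up to the cup stand

### The job

First push the stand's spring plunger fully down, so that its catch bolt is worked, and let it come up again. Then pinch the loose cast swing arm by the bar at its balance point, lift it, and hold it level about 3 cm clear above the stand, with the hole of its hub straight above the post and its foot straight above the rest cup, so that I can guide it down; finish while still holding it there in the air. Do not knock the arm against the stand, and leave everything else on the shelf where it is.

Things in the scene. Friction and masses are not known exactly. Their poses are not given: they have to be found in the camera images.
- cup_arm: Loose cast aluminium swing arm of the cup stand, 0.3 to 0.5 kg, 222 mm long, lying upright on the shelf: heavy hub, bar, saucer. Origin on its underside, below the centre of mass (within 2 mm); z up, +x along the straight part of the bar from hub to saucer. Bar 16 mm wide, 17 to 31 mm above the underside: straight along y = 0 from the hub to x = 40 mm, then bending left (+y) to the saucer
- swing_balance (a point): Balance point of the swing arm: in the middle of the bar's cross-section, 57 mm from the hub's axis along the straight part (far from mid-length), 24 mm above the arm's underside. The bar's upright sides can be pinched here from above, 16 mm wide along the arm's y
- swing_hub (a point): Centre of the hub's hole at its underside, level with the arm's underside, at (-57, 0) mm of the arm. The hub is round, 44 mm across, 36 mm tall, with a 22 mm hole right through it and a small block (16 x 24 mm) on its -y side
- swing_foot (a point): Centre of the underside of the round foot (20 mm across) below the saucer, level with the arm's underside, at (118, 35) mm of the arm. The saucer is a flat disc 60 mm across, its top 31 mm above the underside
- stand: Grey cup stand, fixed to the shelf: base plate 250 x 120 x 12 mm (x = -95 to 155, y = -60 to 60 mm) with post, rest cup and spring plunger. Origin on the shelf, z up. When the swing arm hangs ready above the stand, their axes are parallel and their origins in one vertical line: hub above post, foot above rest cup
- post_tip (a point): Top end of the stand's upright steel post (16 mm thick, on a 36 mm wide collar that ends 40 mm above the shelf), 75 mm above the shelf, at (-57, 0) mm of the stand
- rest_cup (a point): Centre of the mouth of the rest cup of the stand (36 mm wide outside, 28 mm inside, 8 mm deep), 48 mm above the shelf, at (118, 35) mm of the stand
- plunger_top (a point): Centre of the top face of the upright steel plunger (26 mm across) in its round dark housing (42 mm across, top 24 mm above the shelf) on the stand; 40 mm above the shelf when up, 28 mm when fully down, at (35, -35) mm of the stand; moves down with it. A catch bolt lying on the base is drawn back by it
- plunger (a joint): Stroke of the plunger in m: 0 up, 0.012 fully down against its stop; the spring needs about 8 N at full stroke and pushes it up again when let go
- flask: Steel vacuum flask with black twist cap, 74 mm across, 240 mm tall, standing; origin at the centre of its underside. Leave alone
- date_tin: Empty open bronze-coloured date tin, about 100 mm across, 55 mm tall; origin at the centre of its underside. Leave alone
- finjan_a: Small white ceramic cup, 58 mm across, 52 mm tall, on the beige 4 mm cup mat; origin at the centre of its underside. Leave alone
- finjan_b: Another small white ceramic cup, 58 mm across, 52 mm tall, on the bare shelf nearer the robot; origin at the centre of its underside. Leave alone
- spoon: Spoon, 130 mm long, lying flat along its x; origin under its middle. Leave alone
- sugar_jar: Glass jar with lid, 80 mm across, 110 mm tall; origin at the centre of its underside. Leave alone
Not all that is in view belongs to the job. Of the things that look like the cup_arm, the smallest one is meant.

How it is judged:
On the way, in this order (a step that is already met when the one before it is completed fails the run):
1. the plunger is pushed fully down (value of joint plunger above 0.0105 m), for 0.1 s.
2. the swing arm is lifted clear of the shelf (height (world z) of cup_arm above 0.05 m), for 0.2 s.
At the end, for the whole second after the job is handed in: Gripper holds the arm in the air, at rest, within 20 mm of its balance point along the bar: hub within 15 mm of the post axis, foot within 25 mm of the rest cup axis, underside 12 to 55 mm above the post tip, level within 5 degrees, not touching the stand; plunger up (horizontal distance between swing_hub and post_tip below 0.015 m and horizontal distance between swing_foot and rest_cup below 0.025 m and height (world z) of swing_hub between 0.087 and 0.13 m and angle between cup_arm's own z axis and vertical below 0.09 rad and x of the grasp point in the frame of cup_arm between -0.02 and 0.02 m and contact force between cup_arm and the fingers above 1 N and contact force between cup_arm and stand below 0.2 N and linear speed of cup_arm below 0.02 m/s and value of joint plunger below 0.002 m); the arm keeps its last pose, push and grip.
It fails at once if the swing arm knocks against the stand (contact force between cup_arm and stand above 2 N).
It fails at once if a bystander is moved or tipped (distance of any of flask, date_tin, finjan_a, finjan_b, spoon, sugar_jar from where it was at the start of the episode above 0.03 m or angle between any of flask, date_tin, finjan_a, finjan_b, spoon, sugar_jar's own z axis and vertical above 0.35 rad).
It also fails if it takes over 64 s, if anything falls off the work surface, if the arm or the gripper's body presses on something with over 40 N, if the wrist force passes 120 N, or if a joint passes its speed limit or range.

### The arm

A 6-joint arm with a two-finger parallel gripper is mounted at the origin on the work surface. World frame = base frame: x ahead of the robot, y to its left, z up, the work surface at z = 0. Lengths are in m, angles in rad, forces in N, time in s.
With the tool pointing down it reaches from about 0.35 to 0.85 m from the base axis. Payload 8.1 kg.
Tool frame: the origin (TCP) lies midway between the tips of the shut fingers; the grasp point (between the pads) lies 19 mm behind it; z points along the fingers, y is the direction in which the jaws open and shut (so a half turn about z gives the same grasp; the last joint's range is limited). The gripper opens to 93 mm and grips with 3 to 60 N. Pads are 15 mm wide; open, the fingers measure 128 mm over their backs; the gripper's body (75 mm by 188 mm) begins 65 mm behind the grasp point.
Start: joints at [1.168, 0.13, 1.488, -0, 1.523, -0.085], TCP at [0.187, 0.57, 0.219] pointing down, gripper open.
Joint ranges: [-2.96, 2.96], [-0.89, 2.26], [0.02, 2.5], [-1.34, 4.48], [0, 2.73], [-2.66, 2.66]. Speed limits (rad/s): [2.39, 2.39, 2.79, 3.14, 3.14, 3.14].

### API

Orientations are given as [roll, pitch, yaw] about the fixed x, y, z axes, in that order (R = Rz(yaw) Ry(pitch) Rx(roll)).
In Python, from workcell import * gives the robot as it stands.
- The arm moves only by the tool send_rows, never from a script. Its argument "rows" is a list of rows, each an object of numbers: "tx", "ty", "tz": the shift along the tool's x, y, z in mm; "spin": the turn about the tool's z in degrees; "hand": the opening in per cent of the stroke, from 0 (shut) to 100 (fully open). In form: [{"tx": .., "ty": .., "tz": .., "spin": .., "hand": ..}, ...]. A call has exactly 5 rows; each row shifts and turns the commanded pose from where the row before left it, along the tool's axes as they then stand; what a row does not reach is not made up. A row lasts 1/12 s, in which the tool goes at most 41.7 mm and 7.16 degrees, less where a joint would pass 70% of its speed; a pose out of reach is approached as far as the arm can. A call with a gripper value outside its range is refused whole. The fingers move at their own pace and stop on an object; "newtons" is the grip in N (left out, the last holds). Time passes only in rows, so rows that do not move let the fingers close, or fill a call up. It gives the time, the measured TCP pose, the force and the opening at its end, in the units of the state.
- state(): the state, without advancing time (a new reading comes with each control period).
- grab_frame(name): name is "scene" or "side" or "wrist"; returns a dict with "image" (480x640x3 uint8, red, green, blue), "camera_matrix" (3x3 intrinsics, pixels), "R" (3x3) and "t" (3): a world point X has camera coordinates R X + t; the wrist camera has in their place "hand_eye" (4x4, takes a point from camera to tool coordinates, whose origin is the TCP and whose axes are the flange's). Camera axes: x right, y down, z forward; pixel columns grow to the right and rows downward; lengths in m; the calibration is good to about 2 mm. A picture is of the moment at which its call begins: read the wrist's pose just before it. There is no depth.
- close_job(): hands the job in, once; it reports no verdict.
The state is a dict: "clock": time; "joint_positions": joint angles; "joint_vel": joint speeds; "joint_torque": joint torques, N m; "ee_pos": TCP position; "tool_rot": TCP orientation; "contact_force": force on the tool from outside, world axes, zero at the start; "wrist_torque": the same for the moment, N m; "gripper_width": finger opening in m.
Only numpy, scipy, OpenCV 4.12 (cv2) and the standard library are available. Lean on these libraries where they do the work, as an engineer would, in place of code of your own. Each camera call takes 0.05 s, during which the arm holds its last target.

## Working session

There is one attempt and no reset: what is moved stays moved. The work goes in short steps, Python scripts to look and compute and a tool call to move; the robot and the scene stay as the last step left them, time stands still between calls to the robot, and variables do not carry over. Pictures are saved under pics/ and viewed, and the job is handed in when it is done.

Besides the shell and the picture viewer there is one more tool, called after ">>>" as name([rows], argument=value, ...), one row to a line, values as JSON. send_rows: Moves the arm, as the interface text tells. Its arguments: {"type":"object","properties":{"rows":{"type":"array","items":{"type":"object","properties":{"tx":{"type":"number"},"ty":{"type":"number"},"tz":{"type":"number"},"spin":{"type":"number"},"hand":{"type":"number"}}}},"newtons":{"type":"number"}},"required":["rows"]}

```bash
ls; mkdir -p pics
python3 - <<'E'
from workcell import *
import cv2,pickle
print(state())
for n in ["scene","side","wrist"]:
    f=grab_frame(n); cv2.imwrite(f"pics/{n}0.png",f["image"][:,:,::-1]); pickle.dump(f,open(f"{n}0.pkl","wb"))
    print(n,{k:v for k,v in f.items() if k!="image"})
E
```

```text
pics
{'clock': 0.0, 'joint_positions': array([ 1.16759721e+00,  1.31125166e-01,  1.48926586e+00, -3.19829829e-05,
        1.52299453e+00, -8.54242307e-02]), 'joint_vel': array([-1.62384849e-03,  7.28652468e-04,  1.04680170e-03, -3.39315751e-06,
        4.11515997e-05, -4.01025614e-04]), 'joint_torque': array([-1.37436178e-03, -5.59804523e+01, -4.91791356e+01,  7.71534140e-02,
        3.42892623e-02, -1.24121552e-04]), 'ee_pos': array([0.18725507, 0.56943992, 0.21761632]), 'tool_rot': array([-3.13980356e+00, -1.21144158e-04,  2.82381921e+00]), 'contact_force': array([-0.15340611, -0.54920111, -0.3882512 ]), 'wrist_torque': array([-0.05255638, -0.00263067, -0.00711774]), 'gripper_width': 0.09305225900984666}
scene {'camera_matrix': array([[563.8904444 ,   0.        , 311.08234999],
       [  0.        , 563.8904444 , 248.26685907],
       [  0.        ,   0.        ,   1.        ]]), 'R': array([[-0.45487594,  0.89053912, -0.00528784],
       [ 0.70528903,  0.35661452, -0.61269362],
       [-0.54374191, -0.28242904, -0.79030283]]), 't': array([ 0.18942673, -0.31299787,  1.65764341])}
s
[... 213 characters left out ...]
9, -0.01932548],
       [-0.41552814, -0.55547307, -0.72026803],
       [ 0.40896985,  0.59321426, -0.69342663]]), 't': array([-0.41311915,  0.27684688,  1.58729778])}
wrist {'camera_matrix': array([[382.15289692,   0.        , 313.54599697],
       [  0.        , 382.15289692, 235.73811475],
       [  0.        ,   0.        ,   1.        ]]), 'hand_eye': array([[-2.25070446e-04, -9.54315606e-01, -2.98800390e-01,
         8.40924318e-02],
       [ 9.99999967e-01, -1.78795920e-04, -1.82204255e-04,
        -2.32080042e-04],
       [ 1.20456074e-04, -2.98800422e-01,  9.54315615e-01,
        -1.66904800e-01],
       [ 0.00000000e+00,  0.00000000e+00,  0.00000000e+00,
         1.00000000e+00]])}
```

View pics/scene0.png

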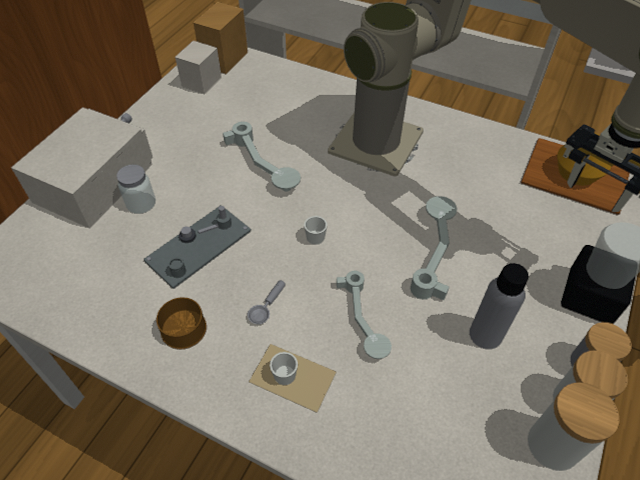

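View pics/side0.png

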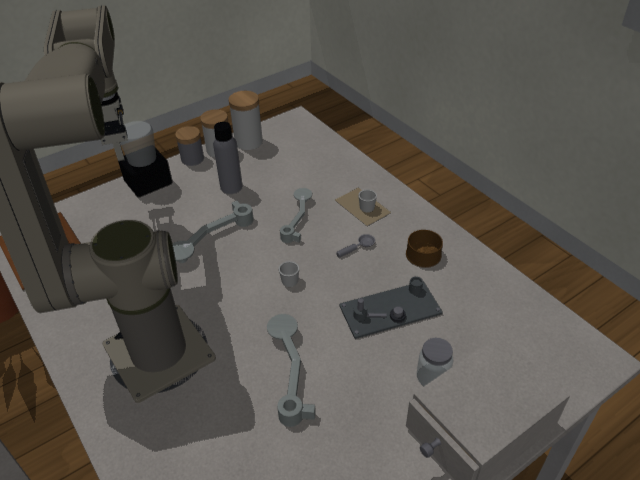

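View pics/wrist0.png

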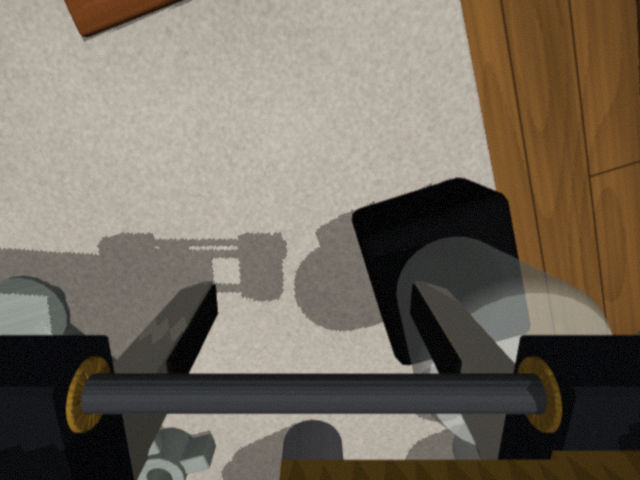

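Both cameras show three look-alike arms: scene hubs at about (241,131), (424,282) and (354,281). The stand is at about (198,245) in scene. I'll zoom in and measure.

```bash
cat > h.py <<'E'
import numpy as np,cv2,pickle
def ray(f,uv):
    K=f["camera_matrix"];R=f["R"];t=f["t"]
    d=R.T@np.linalg.solve(K,[uv[0],uv[1],1.]);return -R.T@t,d
def onz(f,uv,z):
    c,d=ray(f,uv);return c+d*(z-c[2])/d[2]
def tri(fs,uvs):
    A=np.zeros((3,3));b=np.zeros(3);L=[]
    for f,u in zip(fs,uvs):
        c,d=ray(f,u);d=d/np.linalg.norm(d);P=np.eye(3)-np.outer(d,d);A+=P;b+=P@c;L.append((c,P))
    X=np.linalg.solve(A,b);return X,[np.linalg.norm(P@(X-c)) for c,P in L]
def proj(f,X):
    p=f["camera_matrix"]@(f["R"]@np.asarray(X,float)+f["t"]);return p[:2]/p[2]
E
python3 - <<'E'
from h import *
S=pickle.load(open("scene0.pkl","rb"));D=pickle.load(open("side0.pkl","rb"))
hs=dict(A=((242,129),(286,178)),B=((425,280),(441,208)),C=((355,279),(377,345)))
hd=dict(A=((290,406),(283,327)),B=((243,213),(181,249)),C=((287,231),(303,195)))
for k in hs:
    for f,h in((S,hs),(D,hd)):
        a=onz(f,h[k][0],.036);b=onz(f,h[k][1],.031);print(k,a,b,np.linalg.norm((a-b)[:2]))
def crop(f,x,y,w,h,s,n): cv2.imwrite(n,cv2.resize(f["image"][y:y+h,x:x+w,::-1],None,fx=s,fy=s,interpolation=cv2.INTER_CUBIC))
crop(S,130,195,135,100,5.9,"pics/st_s.png");crop(D,330,270,130,80,6,"pics/st_d.png")
crop(S,325,260,80,100,6,"pics/c_s.png");crop(D,270,180,60,75,8,"pics/c_d.png")
E
```

```text
A [ 0.16252489 -0.35525214  0.036     ] [ 0.27600213 -0.14770825  0.031     ] 0.23654079917650783
A [ 0.17371507 -0.34877808  0.036     ] [ 0.28812126 -0.14394556  0.031     ] 0.23461700572368802
B [0.42654618 0.30294063 0.036     ] [0.19109148 0.26160224 0.031     ] 0.23905601866763523
B [0.43010655 0.29722901 0.036     ] [0.20663798 0.27350579 0.031     ] 0.22472426094407946
C [0.49747362 0.15656603 0.036     ] [0.63021244 0.26880831 0.031     ] 0.1738330358782448
C [0.49355696 0.14801624 0.036     ] [0.62991679 0.26280115 0.031     ] 0.17824023000186848
```

View pics/st_s.png

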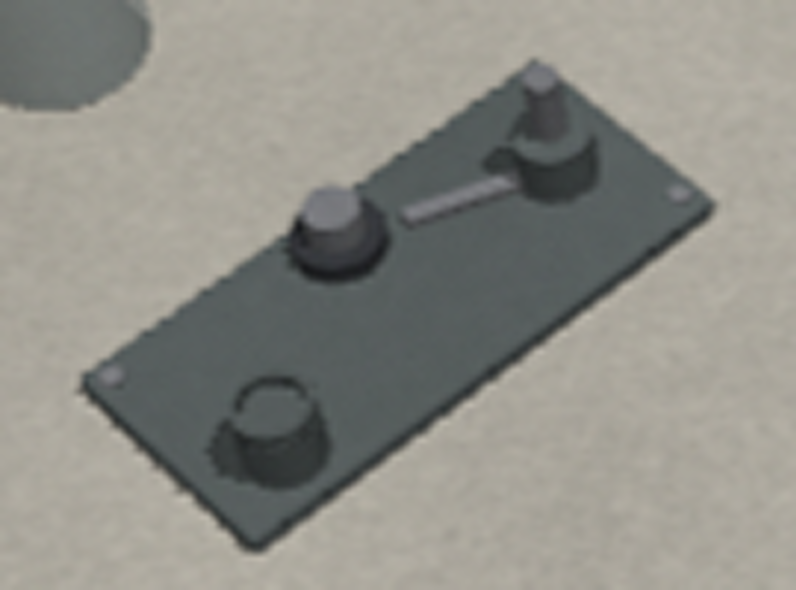

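View pics/st_d.png

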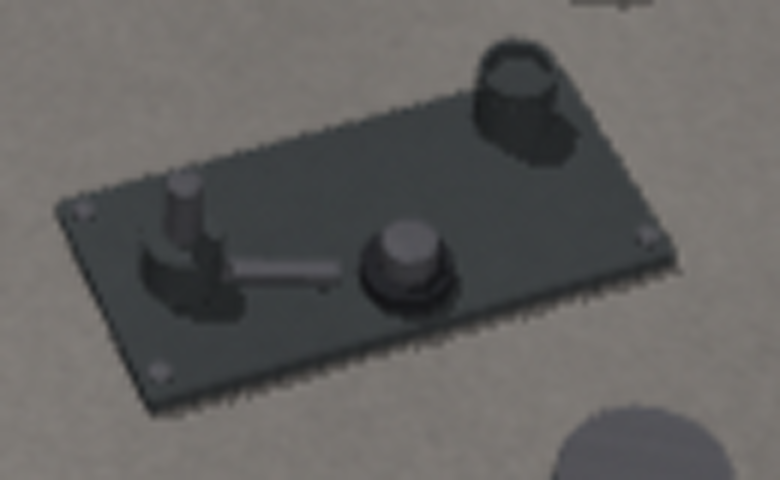

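View pics/c_s.png

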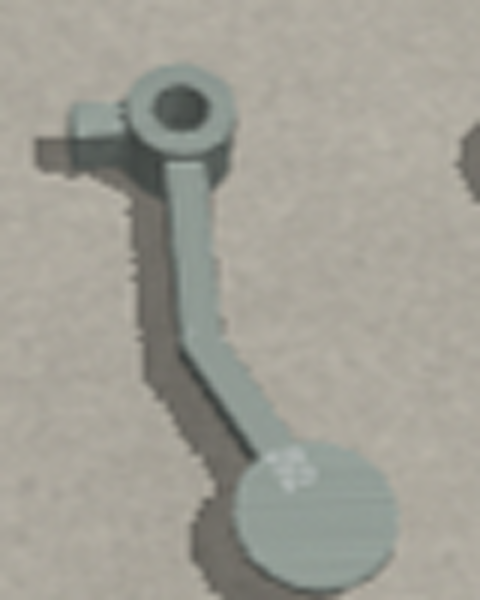

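View pics/c_d.png

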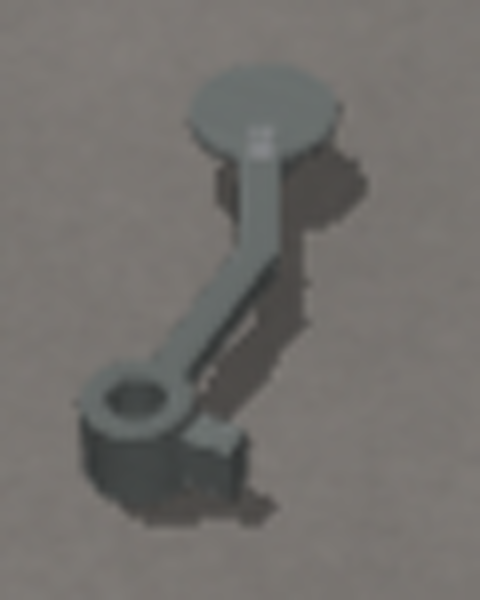

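```bash
cat > m.py <<'E'
from h import *
S=pickle.load(open("scene0.pkl","rb"));D=pickle.load(open("side0.pkl","rb"))
def cs(p,x,y,s): return ((p[0]+.5)/s-.5+x,(p[1]+.5)/s-.5+y)
ss=lambda *p:cs(p,130,195,5.9); sd=lambda *p:cs(p,330,270,6)
as_=lambda *p:cs(p,325,260,6); ad=lambda *p:cs(p,270,180,8)
P=dict(post=(ss(540,76),sd(185,184),.075),plunger=(ss(332,207),sd(409,240),.040),cup=(ss(277,408),sd(517,76),.048),
 c1=(ss(714,203),sd(58,205),.012),c2=(ss(88,378),sd(675,255),.012),c3=(ss(534,62),sd(152,403),.012),c4=(ss(258,540),None,.012),
 hub=(as_(181,107),ad(136,399),.036),sau=(as_(316,514),ad(266,112),.031))
if __name__=="__main__":
    R={}
    for k,(a,b,z) in P.items():
        o=[onz(S,a,z)]
        if b: o.append(onz(D,b,z)); X,e=tri((S,D),(a,b)); print(k,o[0][:2].round(4),o[1][:2].round(4),"tri",X.round(4),np.round(e,4))
        R[k]=np.mean(o,0)
    from scipy.optimize import least_squares
    def fit(names,loc):
        A=np.array([R[n][:2] for n in names]);B=np.array(loc)/1000
        a=A-A.mean(0);b=B-B.mean(0);th=np.arctan2((b[:,0]*a[:,1]-b[:,1]*a[:,0]).sum(),(b*a).sum())
        M=np.array([[np.cos(th),-np.sin(th)],[np.sin(th),np.cos(th)]]);o=A.mean(0)-M@B.mean(0)
        print(names,"o",o.round(4),"yaw",th,np.degrees(th),"res mm",((A-(B@M.T+o))*1000).round(1).tolist())
    for k in R:print(k,R[k].round(4))
    fit(["post","cup","plunger"],[(-57,0),(118,35),(35,-35)])
    fit(["hub","sau"],[(-57,0),(118,35)])
E
python3 m.py
```

```text
post [ 0.4764 -0.22  ] [ 0.4788 -0.2205] tri [ 0.4777 -0.2202  0.0757] [0.001 0.001]
plunger [ 0.5542 -0.2794] [ 0.5563 -0.2801] tri [ 0.5552 -0.2798  0.0405] [0.001 0.001]
cup [ 0.6554 -0.2338] [ 0.6528 -0.2412] tri [ 0.6544 -0.2375  0.0439] [0.0016 0.0016]
c1 [ 0.4607 -0.1508] [ 0.4605 -0.1545] tri [ 0.4606 -0.1524  0.0104] [0.0012 0.0012]
c2 [ 0.6597 -0.3348] [ 0.6614 -0.3396] tri [ 0.6605 -0.3374  0.0107] [0.0023 0.0023]
c3 [ 0.4264 -0.2651] [ 0.4263 -0.2668] tri [ 0.4263 -0.2659  0.0112] [0.0006 0.0006]
hub [0.4936 0.1542] [0.4963 0.1545] tri [0.4952 0.154  0.0373] [0.0008 0.0008]
sau [0.6305 0.2695] [0.6335 0.2691] tri [0.6321 0.2689 0.0322] [0.0012 0.0012]
post [ 0.4776 -0.2202  0.075 ]
plunger [ 0.5552 -0.2798  0.04  ]
cup [ 0.6541 -0.2375  0.048 ]
c1 [ 0.4606 -0.1526  0.012 ]
c2 [ 0.6605 -0.3372  0.012 ]
c3 [ 0.4263 -0.2659  0.012 ]
c4 [ 0.6944 -0.2239  0.012 ]
hub [0.495  0.1544 0.036 ]
sau [0.632  0.2693 0.031 ]
['post', 'cup', 'plunger'] o [ 0.5317 -0.2366] yaw -0.29444210114299074 -16.87028970645748 res mm [[0.5, -0.2], [-0.7, -0.2], [0.2, 0.4]]
['hub', 'sau'] o [0.5451 0.1818] yaw 0.500498606704661 28.67645781635516 res mm [[-0.2, -0.1], [0.2, 0.1]]
```

Run:
```python
from h import *
S=pickle.load(open("scene0.pkl","rb"));D=pickle.load(open("side0.pkl","rb"))
for n,a,za,b,zb in [("flaskcap",(513,275),.24,(223,130),.24),("jarlid",(133,176),.11,(437,350),.11),("tin",(181,312),.055,(425,243),.055),("finB",(316,222),.052,(289,270),.052),("finA",(284,360),.056,(367,197),.056),("spoon",(266,303),.005,(356,245),.005),("box",(75,145),.1,(490,420),.1)]:
    print(n,onz(S,a,za).round(3),onz(D,b,zb).round(3))
```

```text
flaskcap [0.487 0.468 0.24 ] [0.474 0.448 0.24 ]
jarlid [ 0.511 -0.455  0.11 ] [ 0.507 -0.468  0.11 ]
tin [ 0.763 -0.144  0.055] [ 0.771 -0.148  0.055]
finB [0.395 0.003 0.052] [ 0.402 -0.002  0.052]
finA [0.762 0.114 0.056] [0.766 0.11  0.056]
spoon [ 0.632 -0.007  0.005] [0.641 0.003 0.005]
box [ 0.481 -0.676  0.1  ] [ 0.478 -0.663  0.1  ]
```

```bash
cat > go.py <<'E'
import sys,numpy as np
from workcell import *
from scipy.spatial.transform import Rotation as Ro
s=state();R=Ro.from_euler("xyz",s["tool_rot"]).as_matrix()
x,y,z,psi=map(float,sys.argv[1:5])
d=R.T@(np.array([x,y,z])-s["ee_pos"])*1000
cur=np.degrees(np.arctan2(R[1,0],R[0,0]))
print("clock",round(s["clock"],2),"pos",s["ee_pos"].round(4),"yaw",cur.round(2),"rot",s["tool_rot"].round(4),"w",round(s["gripper_width"],4),"F",s["contact_force"].round(1),"q",s["joint_positions"].round(2))
print("tool d mm",d.round(1),"spin",round((cur-psi+180)%360-180,2))
E
python3 go.py 0.5552 -0.2798 0.1 163.13
```

```text
clock 0.15 pos [0.1873 0.5695 0.2178] yaw 161.79 rot [-3.1401e+00 -1.0000e-04  2.8238e+00] w 0.0931 F [-0.5  0.2 -1.1] q [ 1.17  0.13  1.49  0.    1.52 -0.09]
tool d mm [-614.9 -691.7  118.8] spin -1.34
```

>>> send_rows([
  {"tx":-12,"ty":-14,"tz":0,"spin":0,"hand":0},
  {"tx":-24,"ty":-27,"tz":0,"spin":0,"hand":0},
  {"tx":-24,"ty":-27,"tz":0,"spin":0,"hand":0},
  {"tx":-24,"ty":-27,"tz":0,"spin":0,"hand":0},
  {"tx":-24,"ty":-27,"tz":0,"spin":0,"hand":0},
])

```text
clock: 0.57
ee_pos: [0.252, 0.4187, 0.2181]
tool_rot: [-3.141, -0.0, 2.824]
contact_force: [0.9, -1.0, 1.1]
gripper_width: 0.0642
```

>>> send_rows([
  {"tx":-26,"ty":-29,"tz":0,"spin":0,"hand":0},
  {"tx":-26,"ty":-29,"tz":0,"spin":0,"hand":0},
  {"tx":-26,"ty":-29,"tz":0,"spin":0,"hand":0},
  {"tx":-26,"ty":-29,"tz":0,"spin":0,"hand":0},
  {"tx":-26,"ty":-29,"tz":0,"spin":0,"hand":0},
])

```text
clock: 0.98
ee_pos: [0.3302, 0.2402, 0.2185]
tool_rot: [3.141, 0.0, 2.824]
contact_force: [0.3, 0.2, -0.4]
gripper_width: 0.031
```

>>> send_rows([
  {"tx":-26,"ty":-29,"tz":0,"spin":0,"hand":0},
  {"tx":-26,"ty":-29,"tz":0,"spin":0,"hand":0},
  {"tx":-26,"ty":-29,"tz":0,"spin":0,"hand":0},
  {"tx":-26,"ty":-29,"tz":0,"spin":0,"hand":0},
  {"tx":-26,"ty":-29,"tz":0,"spin":0,"hand":0},
])

```text
clock: 1.4
ee_pos: [0.4085, 0.0617, 0.2187]
tool_rot: [3.141, 0.0, 2.824]
contact_force: [0.7, 0.3, 0.6]
gripper_width: 0.0012
```

>>> send_rows([
  {"tx":-26,"ty":-29,"tz":0,"spin":0,"hand":0},
  {"tx":-26,"ty":-29,"tz":0,"spin":0,"hand":0},
  {"tx":-26,"ty":-29,"tz":0,"spin":0,"hand":0},
  {"tx":-20,"ty":-22,"tz":0,"spin":0,"hand":0},
  {"tx":0,"ty":0,"tz":0,"spin":0,"hand":0},
])

```text
clock: 1.82
ee_pos: [0.4683, -0.0752, 0.2182]
tool_rot: [-3.14, 0.0, 2.82]
contact_force: [0.1, -0.7, 0.7]
gripper_width: 0.0007
```

```bash
python3 go.py 0.5552 -0.2798 0.1 163.13;python3 - <<'E'
from workcell import *
import cv2,pickle
f=grab_frame("wrist"); cv2.imwrite(f"pics/wrist1.png",f["image"][:,:,::-1])
E
```

```text
clock 1.82 pos [ 0.4683 -0.0752  0.2182] yaw 161.55 rot [-3.1400e+00  3.0000e-04  2.8196e+00] w 0.0007 F [ 0.1 -0.7  0.7] q [-0.27 -0.22  1.83 -0.    1.53 -1.51]
tool d mm [-147.1 -166.4  118.5] spin -1.58
```

View pics/wrist1.png

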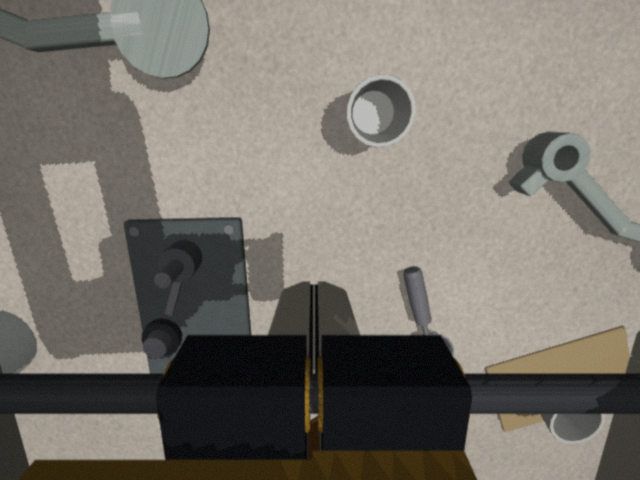

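The wrist view agrees with the layout: stand at lower left with the post tip at (163,280), the small arm's hub at (566,155). Next I'll go over the plunger.

>>> send_rows([
  {"tx":-24,"ty":-27,"tz":0,"spin":-1.6,"hand":0},
  {"tx":-24,"ty":-27,"tz":0,"spin":0,"hand":0},
  {"tx":-24,"ty":-27,"tz":0,"spin":0,"hand":0},
  {"tx":-24,"ty":-27,"tz":0,"spin":0,"hand":0},
  {"tx":-24,"ty":-27,"tz":10,"spin":0,"hand":0},
])

```text
clock: 2.28
ee_pos: [0.5444, -0.2354, 0.2107]
tool_rot: [-3.141, 0.003, 2.853]
contact_force: [0.0, -0.1, -0.2]
gripper_width: 0.0004
```

>>> send_rows([
  {"tx":-20,"ty":-24,"tz":20,"spin":0,"hand":0},
  {"tx":-5,"ty":-5,"tz":35,"spin":0,"hand":0},
  {"tx":0,"ty":0,"tz":35,"spin":0,"hand":0},
  {"tx":0,"ty":0,"tz":0,"spin":0,"hand":0},
  {"tx":0,"ty":0,"tz":0,"spin":0,"hand":0},
])

```text
clock: 2.7
ee_pos: [0.5565, -0.2673, 0.1162]
tool_rot: [3.14, -0.006, 2.852]
contact_force: [-0.1, -0.8, 0.5]
gripper_width: 0.0004
```

```bash
python3 go.py 0.5552 -0.2798 0.05 163.13;python3 - <<'E'
from workcell import *
import cv2,pickle
f=grab_frame("side"); cv2.imwrite(f"pics/side1.png",cv2.resize(f["image"][200:380,300:500,::-1],None,fx=3,fy=3))
E
```

```text
clock 2.7 pos [ 0.5565 -0.2673  0.1162] yaw 163.43 rot [ 3.1397 -0.0063  2.8525] w 0.0004 F [-0.1 -0.8  0.5] q [-0.53  0.25  1.54  0.    1.36 -1.81]
tool d mm [ -2.7 -12.4  66.2] spin 0.3
```

View pics/side1.png

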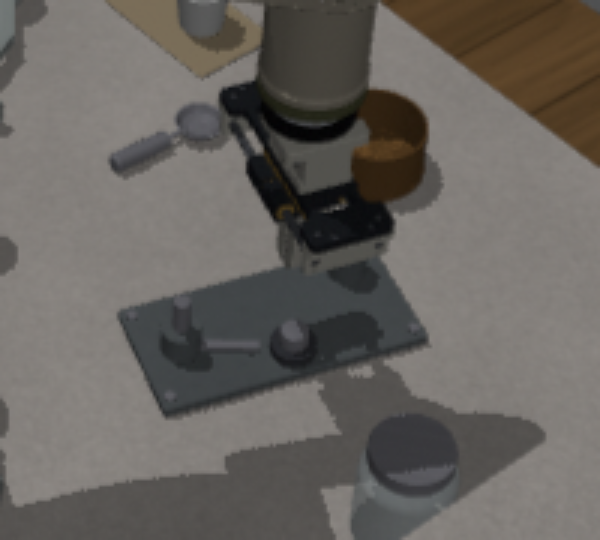

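>>> send_rows([
  {"tx":-3,"ty":-12,"tz":0,"spin":0.3,"hand":0},
  {"tx":0,"ty":0,"tz":20,"spin":0,"hand":0},
  {"tx":0,"ty":0,"tz":25,"spin":0,"hand":0},
  {"tx":0,"ty":0,"tz":20,"spin":0,"hand":0},
  {"tx":0,"ty":0,"tz":0,"spin":0,"hand":0},
])

```text
clock: 3.17
ee_pos: [0.5568, -0.2816, 0.0521]
tool_rot: [3.141, -0.002, 2.847]
contact_force: [-0.2, -0.1, -1.2]
gripper_width: 0.0006
```

>>> send_rows([
  {"tx":0,"ty":0,"tz":0,"spin":0,"hand":0},
  {"tx":0,"ty":0,"tz":0,"spin":0,"hand":0},
  {"tx":0,"ty":0,"tz":0,"spin":0,"hand":0},
  {"tx":0,"ty":0,"tz":0,"spin":0,"hand":0},
  {"tx":0,"ty":0,"tz":0,"spin":0,"hand":0},
])

```text
clock: 3.58
ee_pos: [0.5588, -0.2825, 0.0553]
tool_rot: [-3.141, 0.002, 2.847]
contact_force: [-0.3, -0.3, -0.7]
gripper_width: 0.0005
```

```bash
python3 go.py 0.5552 -0.2798 0.028 163.13;python3 - <<'E'
from workcell import *
import cv2,pickle
for n,(x,y) in dict(scene=(120,150),side=(330,250)).items():
    f=grab_frame(n); cv2.imwrite(f"pics/{n}2.png",cv2.resize(f["image"][y:y+120,x:x+160,::-1],None,fx=4,fy=4))
E
```

```text
clock 3.58 pos [ 0.5588 -0.2825  0.0553] yaw 163.09 rot [-3.1410e+00  2.4000e-03  2.8465e+00] w 0.0005 F [-0.3 -0.3 -0.7] q [-0.55  0.33  1.57 -0.    1.24 -1.83]
tool d mm [ 4.3  1.5 27.3] spin -0.04
```

View pics/scene2.png

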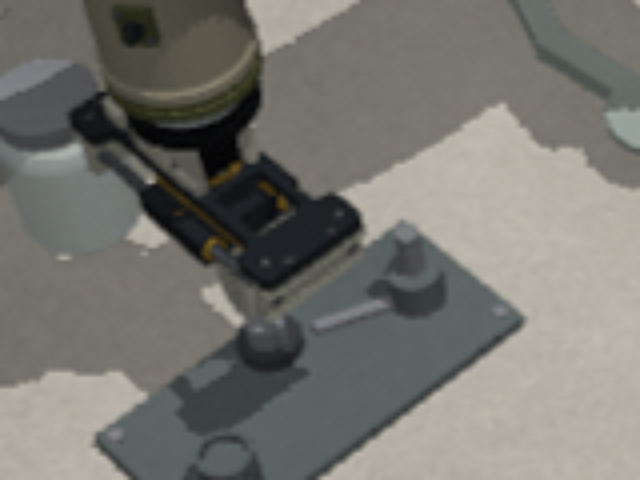

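View pics/side2.png

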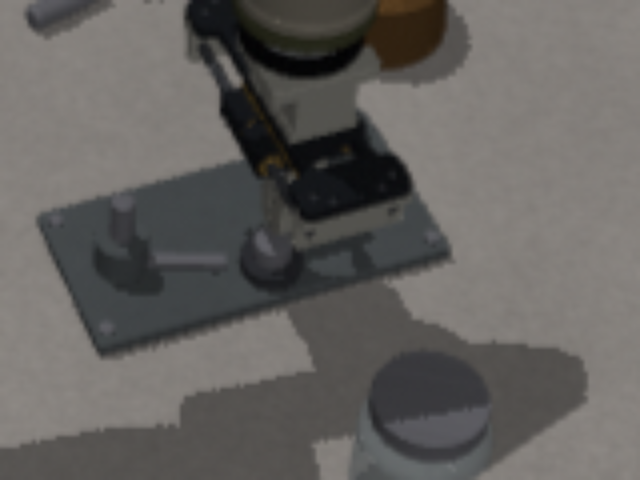

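Both views show the fingertips standing over the plunger. Now press.

>>> send_rows([
  {"tx":4,"ty":1,"tz":10,"spin":0,"hand":0},
  {"tx":0,"ty":0,"tz":6,"spin":0,"hand":0},
  {"tx":0,"ty":0,"tz":6,"spin":0,"hand":0},
  {"tx":0,"ty":0,"tz":5,"spin":0,"hand":0},
  {"tx":0,"ty":0,"tz":2,"spin":0,"hand":0},
])

```text
clock: 4.1
ee_pos: [0.5546, -0.2799, 0.0278]
tool_rot: [-3.142, -0.0, 2.847]
contact_force: [-18.5, 11.0, 46.4]
gripper_width: 0.0
```

>>> send_rows([
  {"tx":0,"ty":0,"tz":1,"spin":0,"hand":0},
  {"tx":0,"ty":0,"tz":0,"spin":0,"hand":0},
  {"tx":0,"ty":0,"tz":0,"spin":0,"hand":0},
  {"tx":0,"ty":0,"tz":0,"spin":0,"hand":0},
  {"tx":0,"ty":0,"tz":0,"spin":0,"hand":0},
])

```text
clock: 4.52
ee_pos: [0.5546, -0.2799, 0.0279]
tool_rot: [-3.141, -0.0, 2.847]
contact_force: [-16.5, 10.6, 40.8]
gripper_width: 0.0005
```

At the stop: z is 0.028 m with about 41 N, well over the spring's 8 N. I'll release upward and turn for the grasp.

>>> send_rows([
  {"tx":0,"ty":0,"tz":-10,"spin":0,"hand":0},
  {"tx":0,"ty":0,"tz":-20,"spin":0,"hand":0},
  {"tx":0,"ty":0,"tz":-30,"spin":0,"hand":0},
  {"tx":0,"ty":0,"tz":-35,"spin":0,"hand":50},
  {"tx":0,"ty":0,"tz":-35,"spin":0,"hand":50},
])

```text
clock: 4.93
ee_pos: [0.5532, -0.2791, 0.1529]
tool_rot: [3.141, -0.003, 2.846]
contact_force: [1.2, -0.8, -0.0]
gripper_width: 0.0091
```

```bash
python3 go.py 0.5451 0.1818 0.15 208.68;python3 - <<'E'
from workcell import *
import cv2,pickle
f=grab_frame("side");x,y=330,250
cv2.imwrite(f"pics/side3.png",cv2.resize(f["image"][y:y+120,x:x+160,::-1],None,fx=4,fy=4))
E
```

```text
clock 4.93 pos [ 0.5532 -0.2791  0.1529] yaw 163.09 rot [ 3.1407 -0.0034  2.8465] w 0.0091 F [ 1.2 -0.8 -0. ] q [-0.55  0.22  1.5   0.    1.42 -1.83]
tool d mm [141.8 438.6   3.8] spin -45.59
```

View pics/side3.png

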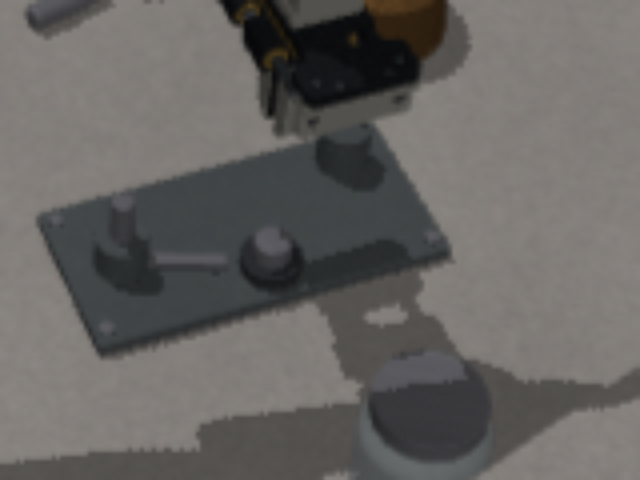

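The plunger is up again. Moving toward the arm.

>>> send_rows([
  {"tx":6,"ty":20,"tz":0,"spin":0,"hand":60},
  {"tx":12,"ty":36,"tz":0,"spin":0,"hand":60},
  {"tx":12,"ty":36,"tz":0,"spin":0,"hand":60},
  {"tx":12,"ty":36,"tz":0,"spin":0,"hand":60},
  {"tx":12,"ty":36,"tz":0,"spin":0,"hand":60},
])

```text
clock: 5.4
ee_pos: [0.5496, -0.1056, 0.1523]
tool_rot: [3.142, -0.001, 2.846]
contact_force: [0.9, -0.3, -0.4]
gripper_width: 0.0466
```

>>> send_rows([
  {"tx":12,"ty":36,"tz":0,"spin":0,"hand":60},
  {"tx":12,"ty":36,"tz":0,"spin":0,"hand":60},
  {"tx":12,"ty":36,"tz":0,"spin":0,"hand":60},
  {"tx":12,"ty":36,"tz":0,"spin":0,"hand":60},
  {"tx":12,"ty":36,"tz":0,"spin":0,"hand":60},
])

```text
clock: 5.82
ee_pos: [0.5445, 0.0842, 0.1525]
tool_rot: [-3.141, -0.001, 2.846]
contact_force: [0.8, -0.2, 0.2]
gripper_width: 0.0556
```

>>> send_rows([
  {"tx":12,"ty":36,"tz":0,"spin":-7,"hand":60},
  {"tx":12,"ty":36,"tz":0,"spin":-7,"hand":60},
  {"tx":0,"ty":0,"tz":0,"spin":-7,"hand":60},
  {"tx":0,"ty":0,"tz":0,"spin":-7,"hand":60},
  {"tx":0,"ty":0,"tz":0,"spin":-7,"hand":60},
])

```text
clock: 6.23
ee_pos: [0.5379, 0.159, 0.1522]
tool_rot: [3.141, -0.002, -2.818]
contact_force: [0.6, 0.4, 0.2]
gripper_width: 0.0556
```

>>> send_rows([
  {"tx":0,"ty":0,"tz":0,"spin":-7,"hand":60},
  {"tx":0,"ty":0,"tz":0,"spin":-3.6,"hand":60},
  {"tx":0,"ty":0,"tz":0,"spin":0,"hand":60},
  {"tx":0,"ty":0,"tz":0,"spin":0,"hand":60},
  {"tx":0,"ty":0,"tz":0,"spin":0,"hand":60},
])

```text
clock: 6.65
ee_pos: [0.5385, 0.1579, 0.153]
tool_rot: [3.141, -0.001, -2.643]
contact_force: [0.4, 0.1, -0.6]
gripper_width: 0.0561
```

```bash
python3 go.py 0.5451 0.1818 0.09 208.68;python3 - <<'E'
from workcell import *
from h import *
from scipy.spatial.transform import Rotation as Ro
s=state()
f=grab_frame("wrist");cv2.imwrite("pics/wrist4.png",f["image"][:,:,::-1])
# world->cam
T=np.eye(4);T[:3,:3]=Ro.from_euler("xyz",s["tool_rot"]).as_matrix();T[:3,3]=s["ee_pos"]
W=np.linalg.inv(T@f["hand_eye"]);f["R"]=W[:3,:3];f["t"]=W[:3,3];pickle.dump(f,open("w4.pkl","wb"))
for n,X in dict(hub=(.495,.1544,.036),sau=(.632,.2693,.031),bal=(.5451,.1818,.031)).items(): print(n,proj(f,X).round(1))
E
```

```text
clock 6.65 pos [0.5385 0.1579 0.153 ] yaw -151.46 rot [ 3.1413e+00 -8.0000e-04 -2.6434e+00] w 0.0561 F [ 0.4  0.1 -0.6] q [ 0.19  0.07  1.68  0.    1.4  -1.88]
tool d mm [-17.3  17.8  63. ] spin -0.14
hub [337.2 178.7]
sau [373.  373.9]
bal [335.7 248.9]
```

View pics/wrist4.png

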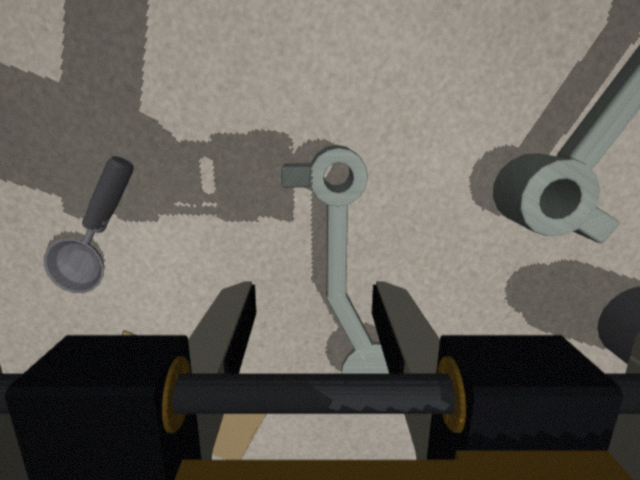

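The wrist view shows hub centre at (339,176) against the predicted (337,179), and the bar is vertical in the image. The position agrees to about 1–2 mm.

>>> send_rows([
  {"tx":-17,"ty":19,"tz":0,"spin":0,"hand":60},
  {"tx":0,"ty":0,"tz":25,"spin":0,"hand":60},
  {"tx":0,"ty":0,"tz":30,"spin":0,"hand":60},
  {"tx":0,"ty":0,"tz":25,"spin":0,"hand":60},
  {"tx":0,"ty":0,"tz":0,"spin":0,"hand":60},
])

```text
clock: 7.12
ee_pos: [0.5403, 0.1818, 0.0675]
tool_rot: [3.139, -0.009, -2.642]
contact_force: [-0.3, 0.1, -0.8]
gripper_width: 0.0561
```

```bash
python3 go.py 0.5451 0.1818 0.006 208.68;python3 - <<'E'
from workcell import *
import cv2
f=grab_frame("wrist");cv2.imwrite("pics/wrist5.png",f["image"][:,:,::-1])
E
```

```text
clock 7.12 pos [0.5403 0.1818 0.0675] yaw -151.38 rot [ 3.1391 -0.009  -2.642 ] w 0.0561 F [-0.3  0.1 -0.8] q [ 0.23  0.18  1.72  0.    1.25 -1.84]
tool d mm [-4.8 -2.5 61.4] spin -0.06
```

View pics/wrist5.png

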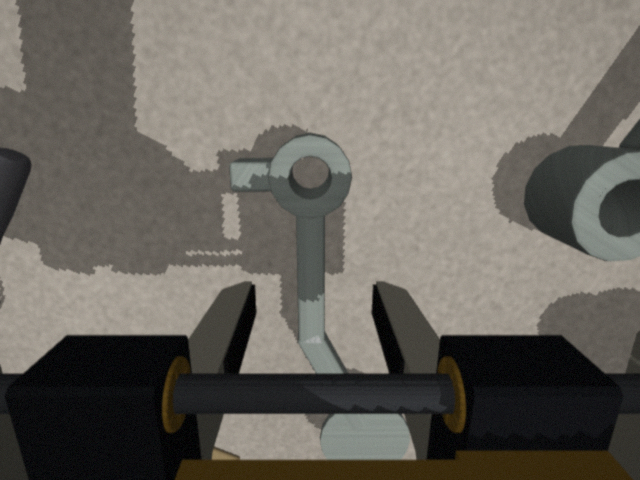

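>>> send_rows([
  {"tx":0,"ty":0,"tz":15,"spin":0,"hand":60},
  {"tx":0,"ty":0,"tz":0,"spin":0,"hand":60},
  {"tx":0,"ty":0,"tz":0,"spin":0,"hand":60},
  {"tx":0,"ty":0,"tz":0,"spin":0,"hand":60},
  {"tx":0,"ty":0,"tz":0,"spin":0,"hand":60},
])

```text
clock: 7.58
ee_pos: [0.5456, 0.183, 0.0604]
tool_rot: [-3.141, 0.002, -2.641]
contact_force: [-0.1, -0.1, -0.5]
gripper_width: 0.0557
```

```bash
python3 go.py 0.5451 0.1818 0.006 208.68
```

```text
clock 7.58 pos [0.5456 0.183  0.0604] yaw -151.33 rot [-3.1410e+00  2.3000e-03 -2.6412e+00] w 0.0557 F [-0.1 -0.1 -0.5] q [ 0.23  0.19  1.72 -0.    1.23 -1.84]
tool d mm [ 1.1 -0.7 54.4] spin -0.01
```

>>> send_rows([
  {"tx":1,"ty":0,"tz":14,"spin":0,"hand":60},
  {"tx":0,"ty":0,"tz":15,"spin":0,"hand":60},
  {"tx":0,"ty":0,"tz":15,"spin":0,"hand":60},
  {"tx":0,"ty":0,"tz":8,"spin":0,"hand":60},
  {"tx":0,"ty":0,"tz":0,"spin":0,"hand":60},
])

```text
clock: 8.0
ee_pos: [0.5424, 0.1819, 0.0052]
tool_rot: [3.141, -0.003, -2.641]
contact_force: [-0.7, 0.5, -0.7]
gripper_width: 0.0557
```

>>> send_rows([
  {"tx":0,"ty":0,"tz":0,"spin":0,"hand":60},
  {"tx":0,"ty":0,"tz":0,"spin":0,"hand":60},
  {"tx":0,"ty":0,"tz":0,"spin":0,"hand":60},
  {"tx":0,"ty":0,"tz":0,"spin":0,"hand":60},
  {"tx":0,"ty":0,"tz":0,"spin":0,"hand":60},
])

```text
clock: 8.42
ee_pos: [0.5442, 0.1824, 0.0074]
tool_rot: [-3.141, 0.001, -2.641]
contact_force: [0.3, -0.3, 0.1]
gripper_width: 0.0558
```

```bash
python3 go.py 0.5451 0.1818 0.006 208.68
```

```text
clock 8.42 pos [0.5442 0.1824 0.0074] yaw -151.31 rot [-3.1413e+00  1.2000e-03 -2.6409e+00] w 0.0558 F [ 0.3 -0.3  0.1] q [ 0.23  0.26  1.74  0.    1.13 -1.84]
tool d mm [-0.5 -1.   1.4] spin 0.01
```

Good. Closing.

>>> send_rows([
  {"tx":0,"ty":-1,"tz":1,"spin":0,"hand":20},
  {"tx":0,"ty":0,"tz":0,"spin":0,"hand":5},
  {"tx":0,"ty":0,"tz":0,"spin":0,"hand":0},
  {"tx":0,"ty":0,"tz":0,"spin":0,"hand":0},
  {"tx":0,"ty":0,"tz":0,"spin":0,"hand":0},
], newtons=40)

```text
clock: 8.83
ee_pos: [0.5441, 0.1814, 0.0056]
tool_rot: [3.142, -0.0, -2.641]
contact_force: [0.5, -0.0, -0.2]
gripper_width: 0.0272
```

>>> send_rows([
  {"tx":0,"ty":0,"tz":0,"spin":0,"hand":0},
  {"tx":0,"ty":0,"tz":0,"spin":0,"hand":0},
  {"tx":0,"ty":0,"tz":0,"spin":0,"hand":0},
  {"tx":0,"ty":0,"tz":0,"spin":0,"hand":0},
  {"tx":0,"ty":0,"tz":0,"spin":0,"hand":0},
])

```text
clock: 9.25
ee_pos: [0.5441, 0.1815, 0.0056]
tool_rot: [3.141, 0.0, -2.641]
contact_force: [0.1, 1.1, 0.1]
gripper_width: 0.0161
```

>>> send_rows([
  {"tx":0,"ty":0,"tz":-3,"spin":0,"hand":0},
  {"tx":0,"ty":0,"tz":-6,"spin":0,"hand":0},
  {"tx":0,"ty":0,"tz":-10,"spin":0,"hand":0},
  {"tx":0,"ty":0,"tz":-15,"spin":0,"hand":0},
  {"tx":0,"ty":0,"tz":-20,"spin":0,"hand":0},
])

```text
clock: 9.67
ee_pos: [0.5427, 0.181, 0.0592]
tool_rot: [3.141, -0.003, -2.641]
contact_force: [0.6, 0.2, -4.9]
gripper_width: 0.0157
```

>>> send_rows([
  {"tx":0,"ty":0,"tz":-25,"spin":0,"hand":0},
  {"tx":0,"ty":0,"tz":-25,"spin":0,"hand":0},
  {"tx":0,"ty":0,"tz":-25,"spin":0,"hand":0},
  {"tx":0,"ty":0,"tz":-20,"spin":0,"hand":0},
  {"tx":0,"ty":0,"tz":-10,"spin":0,"hand":0},
])

```text
clock: 10.08
ee_pos: [0.5457, 0.1817, 0.1691]
tool_rot: [-3.14, 0.005, -2.641]
contact_force: [0.3, -0.0, -3.6]
gripper_width: 0.0157
```

>>> send_rows([
  {"tx":0,"ty":0,"tz":0,"spin":0,"hand":0},
  {"tx":0,"ty":0,"tz":0,"spin":0,"hand":0},
  {"tx":0,"ty":0,"tz":0,"spin":0,"hand":0},
  {"tx":0,"ty":0,"tz":0,"spin":0,"hand":0},
  {"tx":0,"ty":0,"tz":0,"spin":0,"hand":0},
])

```text
clock: 10.5
ee_pos: [0.5431, 0.1811, 0.1627]
tool_rot: [3.141, -0.003, -2.641]
contact_force: [-0.0, 0.4, -5.2]
gripper_width: 0.0162
```

```bash
python3 go.py 0.5317 -0.2366 0.165 163.13;python3 - <<'E'
from workcell import *
from h import *
from scipy.spatial.transform import Rotation as Ro
f=grab_frame("wrist");cv2.imwrite("pics/wrist6.png",f["image"][:,:,::-1])
g=grab_frame("side");cv2.imwrite("pics/side6.png",cv2.resize(g["image"][80:280,180:420,::-1],None,fx=3,fy=3))
f=grab_frame("scene");cv2.imwrite("pics/scene6.png",cv2.resize(f["image"][160:360,270:510,::-1],None,fx=3,fy=3))
E
```

```text
clock 10.5 pos [0.5431 0.1811 0.1627] yaw -151.31 rot [ 3.1408e+00 -3.0000e-03 -2.6409e+00] w 0.0162 F [-0.   0.4 -5.2] q [ 0.23  0.09  1.63 -0.    1.42 -1.84]
tool d mm [ 210.5 -361.    -1.9] spin 45.56
```

View pics/wrist6.png

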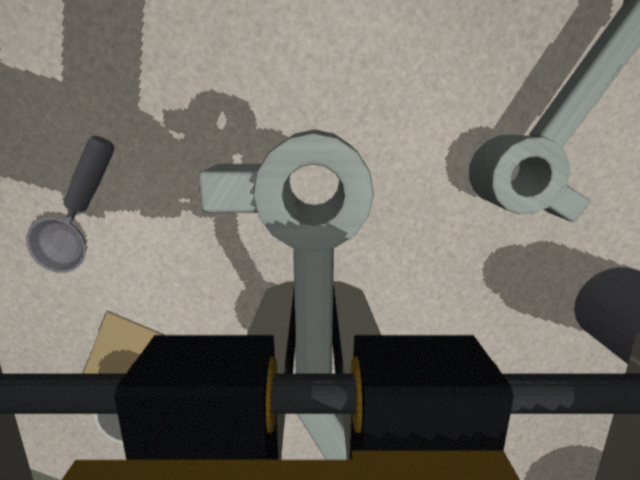

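View pics/side6.png

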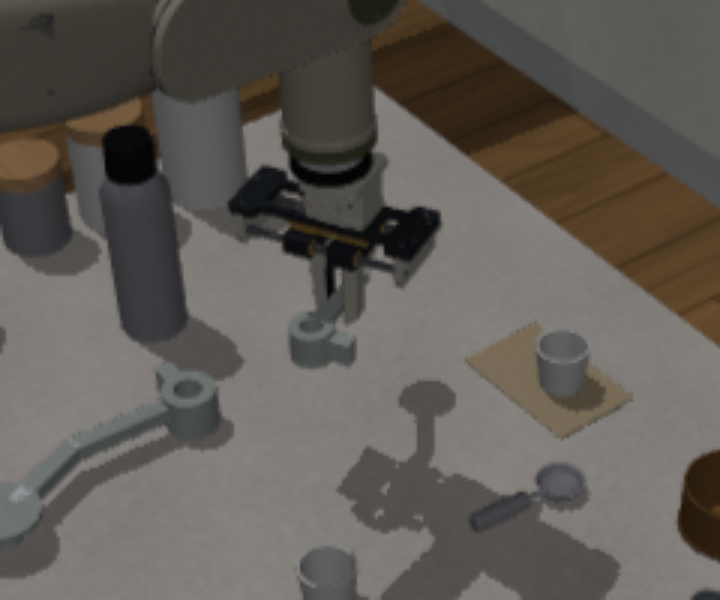

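View pics/scene6.png

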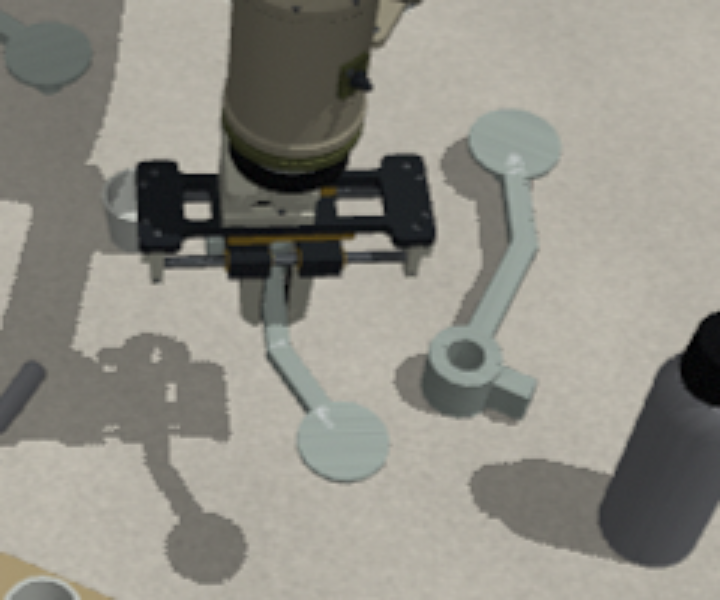

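```bash
cat > chk.py <<'E'
from workcell import *
from h import *
from scipy.spatial.transform import Rotation as Ro
def pred(dx=0,side=1):
    s=state();T=np.eye(4);T[:3,:3]=Ro.from_euler("xyz",s["tool_rot"]).as_matrix();T[:3,3]=s["ee_pos"]
    f=pickle.load(open("wrist0.pkl","rb"));W=np.linalg.inv(T@f["hand_eye"]);f["R"]=W[:3,:3];f["t"]=W[:3,3]
    pts=dict(hubtop=(57,0,-30.4),saucer=(-118,35,-25.4),hubbot=(57,0,5.6),foot=(-118,35,5.6))
    out={}
    for n,p in pts.items():
        X=T[:3,:3]@(np.array(p)/1000)+T[:3,3];out[n]=X
        print(n,X.round(4),"wrist",proj(f,X).round(1),"scene",proj(S,X).round(1),"side",proj(D,X).round(1))
    return out,f
S=pickle.load(open("scene0.pkl","rb"));D=pickle.load(open("side0.pkl","rb"))
if __name__=="__main__": pred()
E
python3 chk.py
```

```text
hubtop [0.4937 0.1539 0.1942] wrist [314.2 194.5] scene [358.8 234.6] side [282.7 188.4]
saucer [0.6304 0.2686 0.189 ] wrist [382.6 530.2] scene [384.  306.1] side [300.  153.3]
hubbot [0.4937 0.1539 0.1582] wrist [314.1 178.9] scene [357.8 245.1] side [283.5 198.3]
foot [0.6304 0.2686 0.158 ] wrist [373.5 475.7] scene [382.5 314.4] side [300.4 161.6]
```

The hub and saucer appear within about 4 px (wrist) and 1 px (scene) of predictions, so the arm hangs level and centred. Carrying it over at underside height of about 0.157 m.

>>> send_rows([
  {"tx":4,"ty":-7,"tz":0,"spin":0,"hand":0},
  {"tx":8,"ty":-14,"tz":0,"spin":0,"hand":0},
  {"tx":14,"ty":-24,"tz":0,"spin":0,"hand":0},
  {"tx":14,"ty":-24,"tz":0,"spin":0,"hand":0},
  {"tx":14,"ty":-24,"tz":0,"spin":0,"hand":0},
])

```text
clock: 11.07
ee_pos: [0.5412, 0.0725, 0.1646]
tool_rot: [-3.141, -0.0, -2.64]
contact_force: [0.5, 0.2, -5.3]
gripper_width: 0.016
```

>>> send_rows([
  {"tx":14,"ty":-24,"tz":0,"spin":0,"hand":0},
  {"tx":14,"ty":-24,"tz":0,"spin":0,"hand":0},
  {"tx":14,"ty":-24,"tz":0,"spin":0,"hand":0},
  {"tx":14,"ty":-24,"tz":0,"spin":0,"hand":0},
  {"tx":14,"ty":-24,"tz":0,"spin":0,"hand":0},
])

```text
clock: 11.48
ee_pos: [0.5372, -0.0669, 0.1648]
tool_rot: [-3.141, 0.0, -2.641]
contact_force: [0.0, -0.0, -4.2]
gripper_width: 0.0155
```

>>> send_rows([
  {"tx":14,"ty":-24,"tz":0,"spin":0,"hand":0},
  {"tx":14,"ty":-24,"tz":0,"spin":0,"hand":0},
  {"tx":14,"ty":-24,"tz":0,"spin":0,"hand":0},
  {"tx":14,"ty":-24,"tz":0,"spin":0,"hand":0},
  {"tx":14,"ty":-24,"tz":0,"spin":0,"hand":0},
])

```text
clock: 11.9
ee_pos: [0.5332, -0.2057, 0.1647]
tool_rot: [-3.141, -0.0, -2.641]
contact_force: [0.8, 0.1, -5.1]
gripper_width: 0.0157
```

>>> send_rows([
  {"tx":10,"ty":-17,"tz":0,"spin":0,"hand":0},
  {"tx":6,"ty":-10,"tz":0,"spin":2,"hand":0},
  {"tx":0,"ty":0,"tz":0,"spin":4,"hand":0},
  {"tx":0,"ty":0,"tz":0,"spin":5,"hand":0},
  {"tx":0,"ty":0,"tz":0,"spin":5,"hand":0},
])

```text
clock: 12.32
ee_pos: [0.5324, -0.2354, 0.1644]
tool_rot: [3.141, -0.0, -2.927]
contact_force: [0.5, -0.8, -4.8]
gripper_width: 0.0158
```

>>> send_rows([
  {"tx":0,"ty":0,"tz":0,"spin":5,"hand":0},
  {"tx":0,"ty":0,"tz":0,"spin":5,"hand":0},
  {"tx":0,"ty":0,"tz":0,"spin":5,"hand":0},
  {"tx":0,"ty":0,"tz":0,"spin":5,"hand":0},
  {"tx":0,"ty":0,"tz":0,"spin":4,"hand":0},
])

```text
clock: 12.73
ee_pos: [0.5326, -0.2349, 0.1645]
tool_rot: [3.141, -0.0, 2.938]
contact_force: [-0.0, 0.3, -4.5]
gripper_width: 0.0158
```

>>> send_rows([
  {"tx":0,"ty":0,"tz":0,"spin":3,"hand":0},
  {"tx":0,"ty":0,"tz":0,"spin":2,"hand":0},
  {"tx":0,"ty":0,"tz":0,"spin":0,"hand":0},
  {"tx":0,"ty":0,"tz":0,"spin":0,"hand":0},
  {"tx":0,"ty":0,"tz":0,"spin":0,"hand":0},
])

```text
clock: 13.15
ee_pos: [0.5327, -0.2351, 0.1646]
tool_rot: [3.142, -0.0, 2.858]
contact_force: [-0.1, -0.5, -4.5]
gripper_width: 0.0159
```

```bash
python3 go.py 0.5317 -0.2366 0.112 163.13; python3 chk.py
python3 - <<'E'
from workcell import *
from h import *
f=grab_frame("wrist");cv2.imwrite("pics/wrist7.png",f["image"][:,:,::-1])
g=grab_frame("side");cv2.imwrite("pics/side7.png",cv2.resize(g["image"][180:380,280:520,::-1],None,fx=3,fy=3))
f=grab_frame("scene");cv2.imwrite("pics/scene7.png",cv2.resize(f["image"][120:320,100:340,::-1],None,fx=3,fy=3))
E
```

```text
clock 13.15 pos [ 0.5327 -0.2351  0.1646] yaw 163.74 rot [ 3.1415e+00 -1.0000e-04  2.8577e+00] w 0.0159 F [-0.1 -0.5 -4.5] q [-0.5   0.11  1.61  0.    1.42 -1.79]
tool d mm [ 0.5 -1.8 52.6] spin 0.61
hubtop [ 0.478  -0.2191  0.195 ] wrist [314.2 194.5] scene [214.3 173.3] side [361.  267.7]
saucer [ 0.6558 -0.2345  0.19  ] wrist [382.6 530.2] scene [163.4 224.9] side [419.7 242.4]
hubbot [ 0.478  -0.2191  0.159 ] wrist [314.1 178.9] scene [216.4 184.2] side [360.7 277.8]
foot [ 0.6558 -0.2345  0.159 ] wrist [373.5 475.7] scene [166.4 233.9] side [418.6 251. ]
```

View pics/wrist7.png

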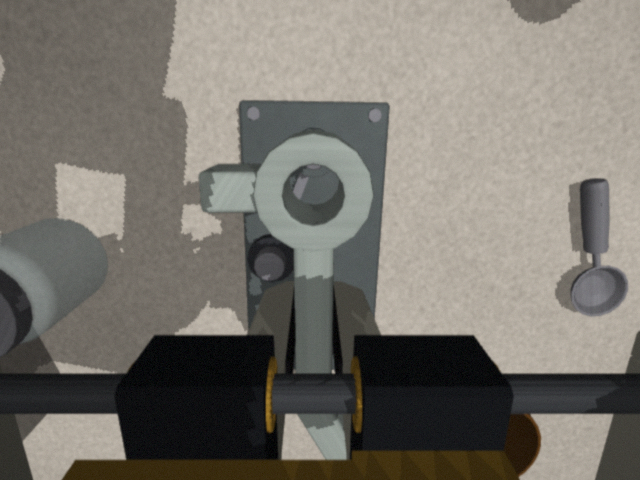

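View pics/side7.png

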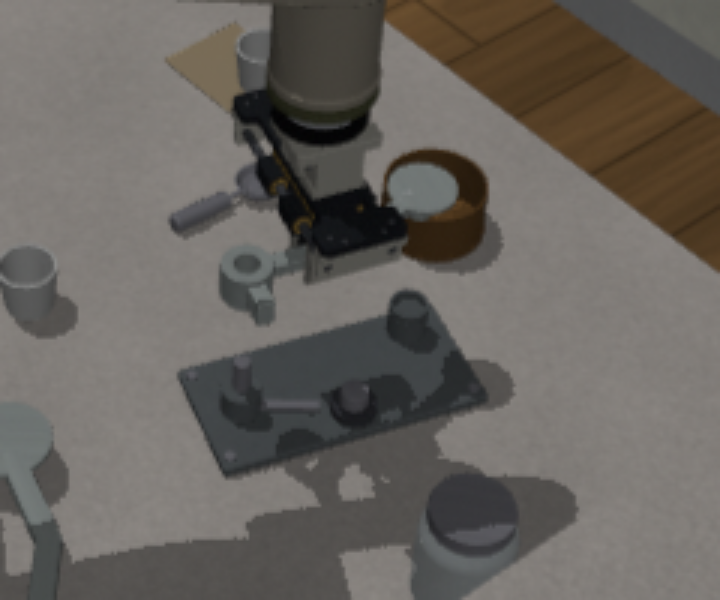

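View pics/scene7.png

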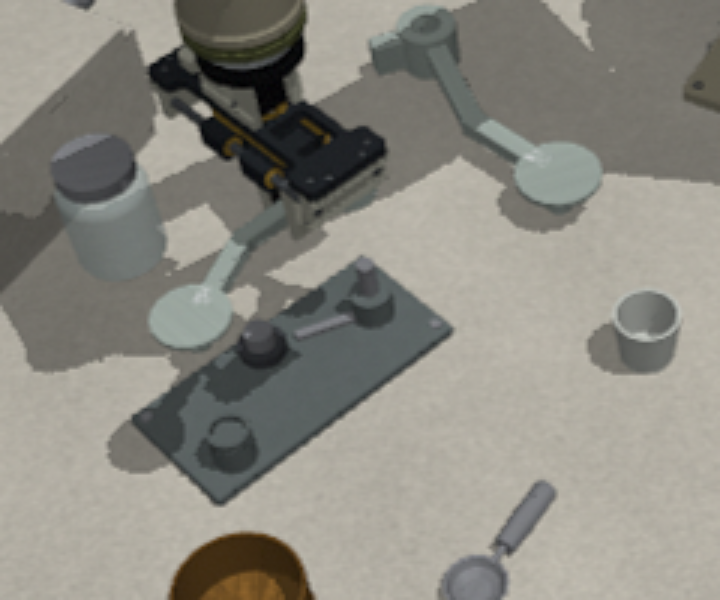

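Hub and saucer match predictions in both fixed views to about 1 px, and through the hub hole the post is seen concentric in the wrist view. Lowering gently.

>>> send_rows([
  {"tx":0.5,"ty":-2,"tz":3,"spin":0.6,"hand":0},
  {"tx":0,"ty":0,"tz":6,"spin":0,"hand":0},
  {"tx":0,"ty":0,"tz":8,"spin":0,"hand":0},
  {"tx":0,"ty":0,"tz":8,"spin":0,"hand":0},
  {"tx":0,"ty":0,"tz":8,"spin":0,"hand":0},
])

```text
clock: 13.72
ee_pos: [0.5313, -0.2368, 0.1302]
tool_rot: [3.141, -0.001, 2.846]
contact_force: [-0.5, -0.7, -5.4]
gripper_width: 0.0157
```

>>> send_rows([
  {"tx":0,"ty":0,"tz":7,"spin":0,"hand":0},
  {"tx":0,"ty":0,"tz":6,"spin":0,"hand":0},
  {"tx":0,"ty":0,"tz":4,"spin":0,"hand":0},
  {"tx":0,"ty":0,"tz":2,"spin":0,"hand":0},
  {"tx":0,"ty":0,"tz":0,"spin":0,"hand":0},
])

```text
clock: 14.13
ee_pos: [0.5315, -0.2368, 0.112]
tool_rot: [3.141, -0.001, 2.847]
contact_force: [0.9, 0.7, -5.0]
gripper_width: 0.0157
```

>>> send_rows([
  {"tx":0,"ty":0,"tz":0,"spin":0,"hand":0},
  {"tx":0,"ty":0,"tz":0,"spin":0,"hand":0},
  {"tx":0,"ty":0,"tz":0,"spin":0,"hand":0},
  {"tx":0,"ty":0,"tz":0,"spin":0,"hand":0},
  {"tx":0,"ty":0,"tz":0,"spin":0,"hand":0},
])

```text
clock: 14.55
ee_pos: [0.5319, -0.2371, 0.113]
tool_rot: [-3.141, 0.001, 2.847]
contact_force: [-0.6, 0.3, -5.1]
gripper_width: 0.0157
```

>>> send_rows([
  {"tx":0,"ty":0,"tz":0,"spin":0,"hand":0},
  {"tx":0,"ty":0,"tz":0,"spin":0,"hand":0},
  {"tx":0,"ty":0,"tz":0,"spin":0,"hand":0},
  {"tx":0,"ty":0,"tz":0,"spin":0,"hand":0},
  {"tx":0,"ty":0,"tz":0,"spin":0,"hand":0},
])

```text
clock: 14.97
ee_pos: [0.5317, -0.237, 0.1126]
tool_rot: [-3.142, -0.0, 2.846]
contact_force: [-0.2, 0.6, -5.0]
gripper_width: 0.0159
```

```bash
python3 go.py 0.5317 -0.2366 0.112 163.13; python3 chk.py
python3 - <<'E'
from workcell import *
from h import *
f=grab_frame("wrist");cv2.imwrite("pics/wrist8.png",f["image"][:,:,::-1])
g=grab_frame("side");cv2.imwrite("pics/side8.png",cv2.resize(g["image"][220:340,330:490,::-1],None,fx=5,fy=5))
f=grab_frame("scene");cv2.imwrite("pics/scene8.png",cv2.resize(f["image"][160:300,120:280,::-1],None,fx=4,fy=4))
E
```

```text
clock 14.97 pos [ 0.5317 -0.237   0.1126] yaw 163.09 rot [-3.1416 -0.      2.8465] w 0.0159 F [-0.2  0.6 -5. ] q [-0.51  0.16  1.66 -0.    1.33 -1.78]
tool d mm [0.1 0.4 0.6] spin -0.04
hubtop [ 0.4772 -0.2204  0.143 ] wrist [314.2 194.5] scene [217.1 188.5] side [360.6 282.6]
saucer [ 0.6548 -0.2378  0.138 ] wrist [382.6 530.2] scene [167.4 239.1] side [418.5 257.7]
hubbot [ 0.4772 -0.2204  0.107 ] wrist [314.1 178.9] scene [219.1 198.8] side [360.2 292.2]
foot [ 0.6548 -0.2378  0.107 ] wrist [373.5 475.7] scene [170.2 247.6] side [417.4 266. ]
```

View pics/wrist8.png

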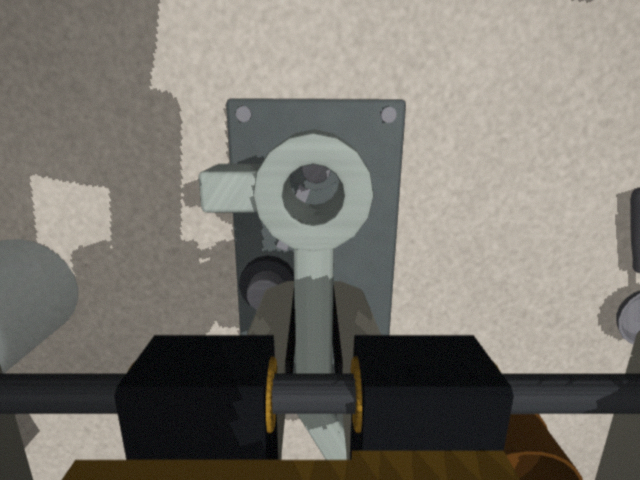

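View pics/side8.png

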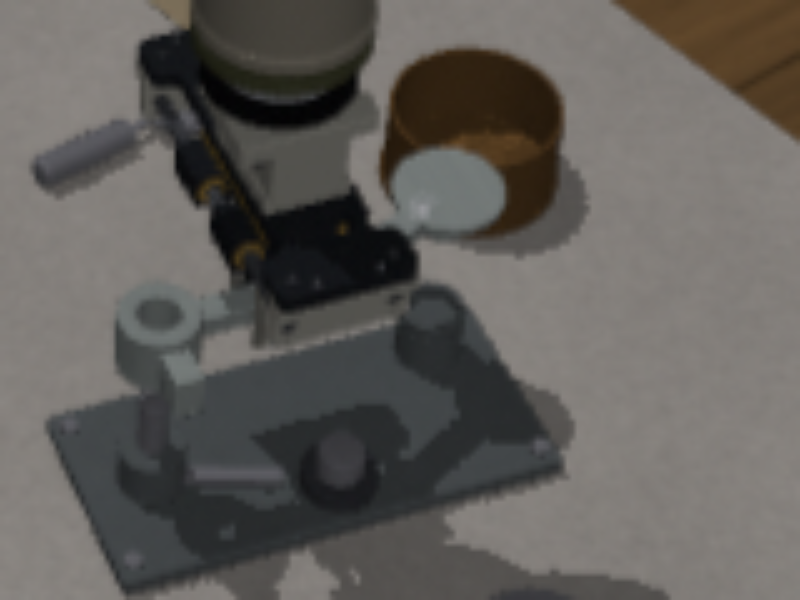

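View pics/scene8.png

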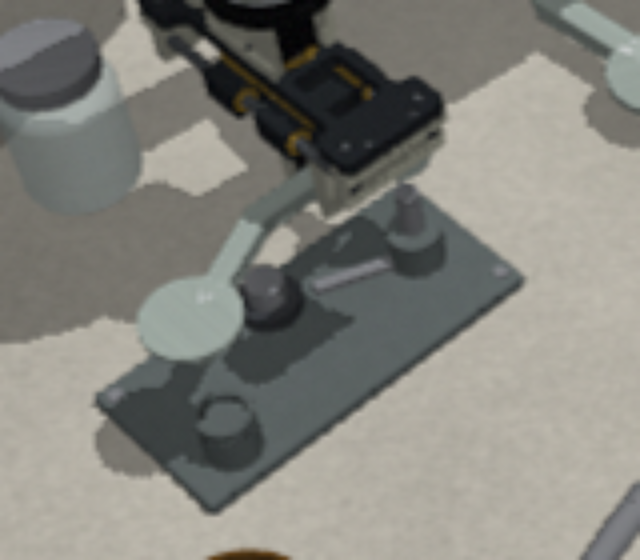

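The pictures match predictions: scene saucer at (167.5,239.5) against (167.4,239.1), side hub about (361.5,283) against (360.6,282.6). The plunger is up and nothing touches. Handing in.

Run:
```python
from workcell import *
print(close_job())
```

```text
the job is handed in; nothing more can be done
None
```

The plunger was pushed down to its stop, and the swing arm is now held level above the stand. I handed the job in at about 15 s of the 64 s; no verdict is reported.

- **Plunger:** I pressed it with the shut fingers until the tip stopped at z = 0.028 m with about 41 N, held it there for about 0.4 s, and let it go. Later pictures show it up again. I did not check the catch bolt's movement directly.
- **Choosing the arm:** Of the three look-alikes, I took the one measuring about 176 mm from hub to saucer. The other two measure 225–239 mm.
- **Grip:** I pinched the bar at its balance point (opening 16 mm, grip 40 N). The wrist carries about 5 N.
- **Final position:** By the wrist pose, the hub is at (0.477, -0.220), against the post measured at (0.478, -0.220). The foot is at (0.655, -0.238), against the rest cup measured at (0.654, -0.238). The underside is at z of about 0.107 m, some 32 mm above the post tip.
- **Camera check:** The fixed cameras showed hub and saucer within about 1–1.5 px of prediction. In the wrist camera the hub top lay about 4 px (1–2 mm) off, so the arm may be tilted by a degree or two, within the 5 degree limit.
- **Contact:** I saw no contact with the stand, and none of the other things were seen to move.

The only larger disagreement was in locating the rest cup from the start pictures: the two cameras differed by about 8 mm. The average of the two still fitted the given stand dimensions to within 1 mm.

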